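Sort four salvaged parts into their trays

TASK

Sort the four salvaged parts into their trays: the fan flat in the square tray, the heat sink, fins up, in the oblong tray, the transformer upright in the D-shaped tray (half-round at one end), and the can capacitor upright in the round dish. Each must stand on its tray's floor, wholly within the tray. Leave the computer mouse lying where it is.

Things in the scene. Friction and masses are not known exactly. Their poses are not given: they have to be found in the camera images.
- fan_center (a point): Black square cooling fan lying flat, 60 x 60 x 25 mm tall, grey hub and blades (solid to the touch, 70 g). Point: its centre, 12.5 mm above its underside; x and y run along its sides, z up.
- heat_sink_center (a point): Bare aluminium heat sink, 50 (x) x 40 (y) x 30 mm tall: a 7 mm base with six upright fins that run along x; its outer fins are the flat sides at y = +-20 mm. About 90 g. Point: its centre, 15 mm above its underside, z up.
- capacitor_center (a point): Dark round can capacitor standing upright, 35 mm diameter, 52 mm tall, two brass screw terminals on top. About 80 g. Point: on its axis, 26 mm above its underside, z up.
- transformer_center (a point): Small transformer standing upright, 50 (x) x 38 (y) x 40 mm tall: a steel core plate 50 x 20 x 40 mm, through it a copper winding 34 (x) x 38 (y) mm that spans 7 to 33 mm above the underside; the winding's flat sides are at y = +-19 mm. About 180 g. Point: its centre, 20 mm above its underside, z up.
- square_tray: Square tray, 84 x 84 mm outside, 76 x 76 mm inside the rim, a rim on all four sides. Grey plastic, fixed to the table, floor 4 mm thick, rim 10 mm above the table (6 mm above its floor). Origin: centre of its underside, z up. x and y along its sides.
- oblong_tray: Oblong tray, 96 (x) x 64 (y) mm outside, 88 x 56 mm inside the rim, a rim on all four sides. Grey plastic, fixed to the table, floor 4 mm thick, rim 10 mm above the table (6 mm above its floor). Origin: centre of its underside, z up. 
- d_tray: D-shaped tray with a rim all round, 79 (x) x 78 (y) mm outside: straight front rim (its -x side, inner face at x = -32 mm), straight sides (inner faces at y = +-35 mm) and a half-round back of 35 mm inner radius about the point x = +4 mm. Grey plastic, fixed to the table, floor 4 mm thick, rim 10 mm above the table (6 mm above its floor). Origin: on its underside, 36 mm behind the front edge, midway between the sides, z up. 
- round_dish: Round dish, 80 mm outside diameter at the rim, floor about 64 mm in diameter inside. Grey plastic, fixed to the table, floor 4 mm thick, rim 10 mm above the table (6 mm above its floor). Origin: centre of its underside, z up. 
- mouse: Bystander, loose: cream computer mouse, about 95 x 58 x 34 mm tall, lying between the parts and the robot. Origin: centre of its underside.

How it is judged:
By the outcome, as a careful person would: the job done as asked, in the order asked, and still so for the second after the job is handed in, with the robot touching nothing.
It also fails if it takes over 99 s, if anything falls off the work surface, if the arm or the gripper's body presses on something with over 40 N, if the wrist force passes 120 N, or if a joint passes its speed limit or range.

ROBOT

A 6-joint arm with a two-finger parallel gripper is mounted at the origin on a cart in front of the work surface, level with it; the furniture and walls round the work are solid. World frame = base frame: x ahead of the robot, y to its left, z up, the work surface at z = 0. Lengths are in mm, angles in degrees, forces in N, time in s.
With the tool pointing down it reaches from about 350 to 850 mm from the base axis. Payload 8.1 kg.
Tool frame: the origin (TCP) lies midway between the tips of the shut fingers; the grasp point (between the pads) lies 19 mm behind it (r.pinch_z is the distance from the TCP to the grasp point, in mm); z points along the fingers, y is the line along which they close (so a half turn about z gives the same grasp; the last joint's range is limited). The gripper opens to 85 mm and grips with 20 to 120 N. Pads are 22 mm wide; open, the fingers measure 114 mm over their backs; the gripper's body (76 mm by 85 mm) begins 54 mm behind the grasp point. The pads swing forward as they close: fully open they stand 13 mm farther back than shut.
Start: joints at [65.008, 7.471, 85.268, -0, 87.261, -4.893], TCP at [206.168, 563.471, 231.292] pointing down, gripper open.
Joint ranges: [-169.43, 169.43], [-51.17, 129.36], [1.28, 143.12], [-76.62, 256.62], [0, 156.53], [-152.29, 152.29]. Speed limits (degrees/s): [136.94, 136.94, 159.86, 180, 180, 180].

INTERFACE

Orientations are given as [roll, pitch, yaw] about the fixed x, y, z axes, in that order (R = Rz(yaw) Ry(pitch) Rx(roll)).
In Python, from bench import sensors, optics, job, r gives the robot as it stands.
- The arm moves only by the tool play_rows, never from a script. Its argument "motion" is a list that holds one entry, the list of rows, each a list of 6 numbers: the shift along the tool's x, y, z in cm, then the turn, a rotation vector about the tool's x, y, z in degrees. In form: [[[x, y, z, ax, ay, az], ...]]. A call has 1 to 5 rows; each row is the pose to reach, as a shift and turn from the pose commanded when the call began, along the tool's axes at that moment; what a row does not reach only later rows make up. A row lasts 1/10 s, in which the tool goes at most 50 mm and 8.59 degrees, less where a joint would pass 70% of its speed; a pose out of reach is approached as far as the arm can. A call with a gripper value outside its range is refused whole. "jaw" is the opening, from 0 (shut) to 1 (fully open), set as the call begins (left out, the last holds). The fingers move at their own pace and stop on an object; "squeeze" is the grip in N (left out, the last holds). Time passes only in rows, so rows that repeat a pose let the fingers close. It gives the time, the measured TCP pose, the force, the opening and the grip force at its end, in the units of the state.
- sensors.sense(): the state, without advancing time (a new reading comes with each control period).
- optics.snapshot(name): name is "scene" or "top" or "wrist"; returns a dict with "pixels" (400x640x3 uint8, red, green, blue), "mtx" (3x3 intrinsics, pixels), "R" (3x3) and "t" (3): a world point X has camera coordinates R X + t; the wrist camera has in their place "T_tool_cam" (4x4, takes a point from camera to tool coordinates, whose origin is the TCP and whose axes are the flange's). Camera axes: x right, y down, z forward; pixel columns grow to the right and rows downward; lengths in mm; the calibration is good to about 2 mm. A picture is of the moment at which its call begins: read the wrist's pose just before it. There is no depth.
- job.hand_in(): hands the job in; it is judged then, once.
The state is a dict: "time": time; "joint_pos": joint angles; "qd": joint speeds; "joint_efforts": joint torques, N m; "tool_pos": TCP position; "tcp_rot": TCP orientation; "ft_force": force on the tool from outside, world axes, zero at the start; "wrist_torque": the same for the moment, N m; "finger_gap": finger opening in mm; "grip_force": force on a finger pad.
Only numpy, scipy, OpenCV 4.12 (cv2) and the standard library are available. Lean on these libraries where they do the work, as an engineer would, in place of code of your own. Each camera call takes 0.05 s, during which the arm holds its last target. There are 200 camera calls.

## Working session

There is one attempt and no reset: what is moved stays moved. The work goes in short steps, Python scripts to look and compute and a tool call to move; the robot and the scene stay as the last step left them, time stands still between calls to the robot, and variables do not carry over. Pictures are saved under pics/ and viewed, at most 14 in all, crops included, and the job is handed in when it is done.

Besides the shell and the picture viewer there is one more tool, called after "Call:" in YAML: its name, and indented under it one key for each argument. play_rows: Moves the arm, as the interface text tells. Its arguments: {"type":"object","properties":{"motion":{"type":"array","items":{"type":"array","items":{"type":"array","items":{"type":"number"}}}},"jaw":{"type":"number"},"squeeze":{"type":"number"}},"required":["motion"]}

```bash
mkdir -p pics; ls
python3 - <<'E'
from bench import sensors, optics, job, r
import cv2,numpy as np
for n in ("scene","top"):
    s=optics.snapshot(n); cv2.imwrite(f"pics/{n}0.png",s["pixels"][:,:,::-1]); print(n,s["mtx"].tolist(),s["R"].tolist(),s["t"].tolist())
    np.savez(f"pics/{n}0.npz",**{k:np.array(v) for k,v in s.items()})
print(sensors.sense())
E
```

```text
pics
scene [[380.7886094914617, 0.0, 318.23771075213085], [0.0, 380.7886094914617, 195.994763489236], [0.0, 0.0, 1.0]] [[0.7516393121967962, -0.6595734738497074, -0.0010848751800429247], [-0.3304958064890542, -0.37520325502211105, -0.8660225397262835], [0.5707984462605662, 0.6512951328043548, -0.5000037837175649]] [-468.15911854255063, 112.29086132821006, 745.435453285805]
top [[369.36526818896255, 0.0, 315.39874247198827], [0.0, 369.36526818896255, 201.47021200165747], [0.0, 0.0, 1.0]] [[0.015510478140506172, -0.9996051457570277, -0.02343027195582095], [-0.9887125819728065, -0.011840627332602247, -0.14935605040652525], [0.14901964741777834, 0.025482388436747508, -0.9885058384061469]] [-216.01830886980662, 450.02065913299793, 839.3881686293256]
{'time': 0.1, 'joint_pos': array([ 6.50081638e+01,  7.51072148e+00,  8.53228069e+01,  1.75675706e-03,
        8.72625204e+01, -4.89257360e+00]), 'qd': array([ 0.01599333,  0.0144831 , -0.13494559, -0.02795052, -0.12838746,
       -0.04167813]), 'joint_efforts': array([ 1.25846014e-03, -5.70955288e+01, -5.01936543e+01, -1.29991354e-04,
        8.16535758e-03,  4.47256662e-05]), 'tool_pos': array([205.94182707, 563.02101309, 230.35219256]), 'tcp_rot': array([-1.79904451e+02, -9.93999606e-03,  1.59900644e+02]), 'ft_force': array([ 0.68492899, -0.50755151,  1.15987522]), 'wrist_torque': array([-0.01216717, -0.01163228,  0.0258591 ]), 'grip_force': 0.0, 'finger_gap': 85.62602353743243}
```

View pics/scene0.png

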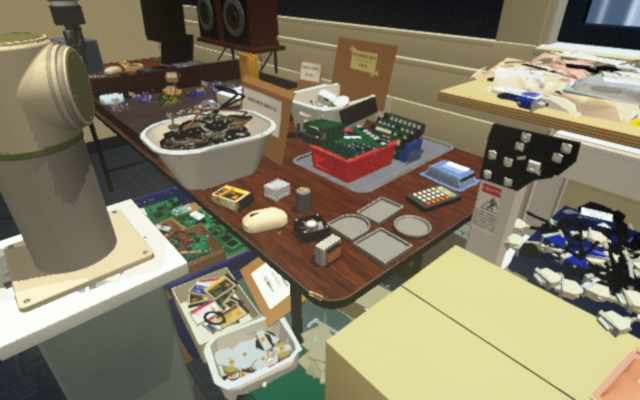

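View pics/top0.png

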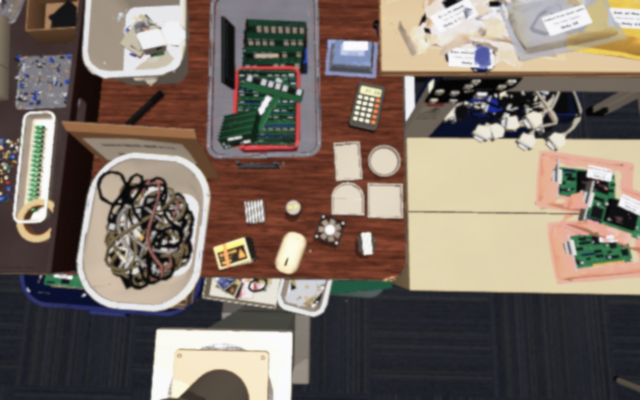

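```bash
cat > h.py <<'E'
import numpy as np, cv2
from scipy.spatial.transform import Rotation as Ro
def ray(uv,K,R,t,z):
    uv=np.atleast_2d(uv).astype(float); d=np.c_[uv,np.ones(len(uv))]@np.linalg.inv(K).T@R   # world dirs
    c=-R.T@t; return c+d*((np.reshape(z,(-1))-c[2])/d[:,2])[:,None]
def proj(X,K,R,t):
    p=(np.atleast_2d(X)@R.T+t)@K.T; return p[:,:2]/p[:,2:]
def wrist(tag=None):
    from bench import sensors, optics
    s=sensors.sense(); w=optics.snapshot("wrist")
    T=np.eye(4); T[:3,:3]=Ro.from_euler("xyz",s["tcp_rot"],degrees=True).as_matrix(); T[:3,3]=s["tool_pos"]
    C=np.linalg.inv(T@np.array(w["T_tool_cam"])); 
    if tag:
        cv2.imwrite(f"pics/{tag}.png",w["pixels"][:,:,::-1]); np.savez(f"pics/{tag}.npz",K=w["mtx"],R=C[:3,:3],t=C[:3,3],px=w["pixels"])
    return w["pixels"],np.array(w["mtx"]),C[:3,:3],C[:3,3],s
def load(tag):
    d=np.load(f"pics/{tag}.npz"); return d["K"],d["R"],d["t"]
def goto(x,y,z,yaw,s=None):
    "row (cm,deg) from present pose to TCP x,y,z pointing down with tool yaw"
    from bench import sensors
    s=s or sensors.sense(); R0=Ro.from_euler("xyz",s["tcp_rot"],degrees=True)
    d=R0.inv().apply(np.array([x,y,z])-s["tool_pos"])/10
    w=(R0.inv()*Ro.from_euler("xyz",[180,0,yaw],degrees=True)).as_rotvec(degrees=True)
    return np.round(np.r_[d,w],2).tolist()
E
python3 - <<'E'
from h import *
d=np.load("pics/top0.npz");K,R,t=d["mtx"],d["R"],d["t"]
im=d["pixels"][130:275,225:410,::-1]
cv2.imwrite("pics/topc.png",cv2.resize(im,None,fx=4,fy=4,interpolation=cv2.INTER_CUBIC))
P=dict(heat=(255,211,30),cap=(293,208,52),fan=(329,230,25),trafo=(366,243,40),mouse=(291,253,20),box=(234,253,20),obl=(347,160,10),dish=(384,161,10),D=(347,198,10),sq=(385,200,10),edgeR=(404,240,0),shelf=(390,74,0),redbin=(300,145,0),calc=(367,107,0))
for k,v in P.items(): print(k,ray(v[:2],K,R,t,v[2]).round(0))
print(-R.T@t)
from bench import optics; w=optics.snapshot("wrist"); print(np.array(w["T_tool_cam"]).round(3).tolist(),w["mtx"])
E
```

```text
heat [[429. -68.  30.]]
cap [[ 434. -159.   52.]]
fan [[ 387. -243.   25.]]
trafo [[ 357. -327.   40.]]
mouse [[ 332. -154.   20.]]
box [[330. -20.  20.]]
obl [[ 560. -285.   10.]]
dish [[ 558. -375.   10.]]
D [[ 466. -285.   10.]]
sq [[ 462. -377.   10.]]
edgeR [[ 367. -422.    0.]]
shelf [[ 790. -395.    0.]]
redbin [[ 600. -168.    0.]]
calc [[ 701. -336.    0.]]
[ 323.20630615 -231.99410157  891.8920459 ]
[[0.001, -0.947, -0.322, 85.201], [1.0, 0.001, 0.001, 0.238], [-0.001, -0.322, 0.947, -141.458], [0.0, 0.0, 0.0, 1.0]] [[346.52227028   0.         315.08568789]
 [  0.         346.52227028 198.63035599]
 [  0.           0.           1.        ]]
```

View pics/topc.png

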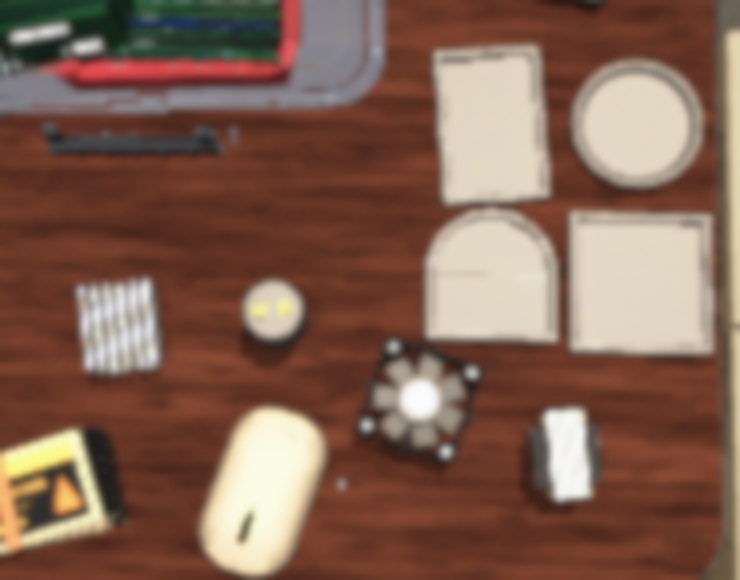

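The scene view shows the parts at mid-table (fan ~(312,228), transformer ~(328,250), capacitor ~(304,200), heat sink ~(277,188)) with the four trays right of them. In the top crop the fan is turned about 18°, while the trays, heat sink and transformer are nearly aligned with world x. I'll check the height of the standing cardboard before swinging over it.

Run:
```python
from h import *
d=np.load("pics/scene0.npz");K,R,t=d["mtx"],d["R"],d["t"]
b=ray([(284,163),(262,160)],K,R,t,0); print(b.round())
from scipy.optimize import brentq
for v,top in((0,95),(1,82)):
    print(brentq(lambda z:proj(b[v]+[0,0,z],K,R,t)[0,1]-top,0,600))
d=np.load("pics/top0.npz");print(ray([(215,180),(65,125),(200,165)],d["mtx"],d["R"],d["t"],150).round())
```

```text
[[551.  69.   0.]
 [515. 129.   0.]]
197.58898319114542
226.50803762441208
[[477.  -5. 150.]
 [594. 324. 150.]
 [509.  28. 150.]]
```

Call:
play_rows:
  motion:
    - [[-17, -11, -12, 0, 0, 0], [-17, -11, -12, 0, 0, 0], [-17, -11, -12, 0, 0, 0], [-17, -11, -12, 0, 0, 0], [-17, -11, -12, 0, 0, 0]]
  jaw: 1

```text
time: 0.65
tool_pos: [329.4, 399.9, 353.2]
tcp_rot: [179.9, 0.1, 159.8]
ft_force: [1.0, 0.6, 0.6]
finger_gap: 85.2
grip_force: 0.0
```

Call:
play_rows:
  motion:
    - [[-17, -16, 0, 0, 0, 0], [-17, -16, 0, 0, 0, 0], [-17, -16, 0, 0, 0, 0], [-17, -16, 0, 0, 0, 0], [-17, -16, 0, 0, 0, 0]]

```text
time: 1.15
tool_pos: [433.4, 190.2, 351.1]
tcp_rot: [-180.0, 0.0, 159.8]
ft_force: [0.1, 0.6, -0.0]
finger_gap: 85.4
grip_force: 0.0
```

Call:
play_rows:
  motion:
    - [[-9, -22, 0, 0, 0, 0], [-9, -22, 0, 0, 0, 0], [-9, -22, 0, 0, 0, 0], [-9, -22, 0, 0, 0, 0], [-9, -22, 0, 0, 0, 0]]

```text
time: 1.65
tool_pos: [441.1, -47.1, 351.2]
tcp_rot: [-180.0, 0.0, 159.8]
ft_force: [1.0, 0.1, 0.3]
finger_gap: 85.7
grip_force: 0.0
```

Call:
play_rows:
  motion:
    - [[-6, -18, 8, 0, 0, 0], [-6, -18, 8, 0, 0, 0], [-6, -18, 8, 0, 0, 0], [-6, -18, 8, 0, 0, 0], [-6, -18, 8, 0, 0, 0]]

```text
time: 2.15
tool_pos: [433.8, -237.6, 267.5]
tcp_rot: [-180.0, -0.3, 159.6]
ft_force: [-0.8, 1.6, -1.1]
finger_gap: 85.4
grip_force: 0.0
```

Run:
```python
from h import *
px,K,R,t,s=wrist("w1"); print(s["tool_pos"],s["joint_pos"])
P=dict(heat=(429,-68,30),cap=(434,-159,52),fan=(387,-243,25),trafo=(357,-327,40),mouse=(332,-154,20),obl=(560,-285,10),dish=(558,-375,10),D=(466,-285,10),sq=(462,-377,10))
for k,v in P.items(): print(k,proj(np.array(v,float),K,R,t).round())
```

```text
[ 433.77021722 -237.63359584  267.54527709] [-3.45910848e+01 -9.47806391e+00  9.82598798e+01 -8.91948770e-02
  9.15018597e+01 -1.04237017e+02]
heat [[464. 104.]]
cap [[386. 141.]]
fan [[295. 124.]]
trafo [[210. 126.]]
mouse [[357.  42.]]
obl [[314. 261.]]
dish [[250. 281.]]
D [[287. 197.]]
sq [[217. 218.]]
```

View pics/w1.png

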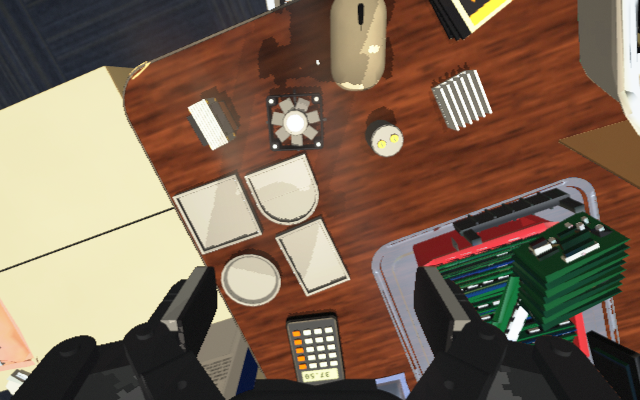

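Everything is where the top view predicted (fan (295,123), transformer (210,123), capacitor (386,140), heat sink (463,100), trays (217,214),(284,188),(312,257),(251,278)). An enlarged crop will give the corners.

Run:
```python
from h import *
im=cv2.imread("pics/w1.png")[60:310,170:500]
im=cv2.resize(im,None,fx=2.4,fy=2.4,interpolation=cv2.INTER_CUBIC); cv2.imwrite("pics/w1c.png",im)
```

```text
(no output)
```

View pics/w1c.png

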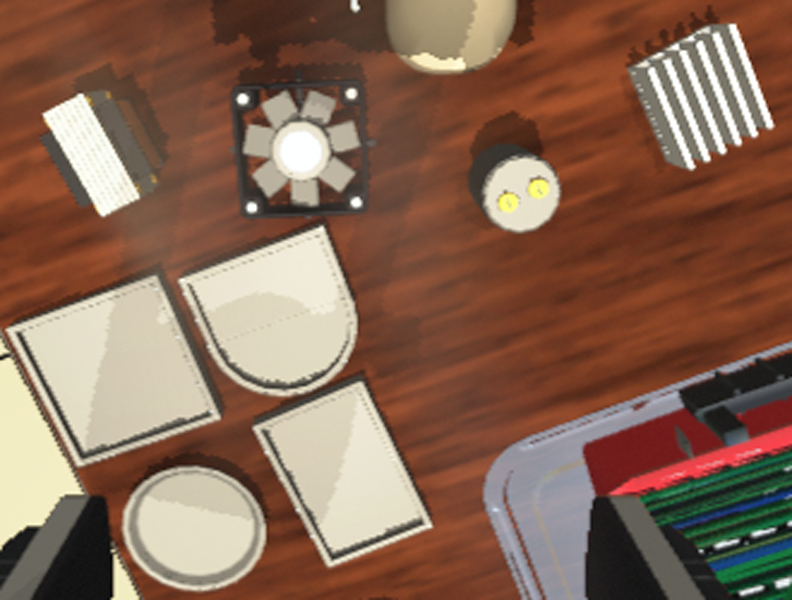

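```bash
cat > m.py <<'E'
from h import *
K,R,t=load("w1")
def W(p,z): return ray(np.array(p)/2.4+[170,60],K,R,t,z)
def rep(n,p,z):
    X=W(p,z); c=X.mean(0); e=np.roll(X,-1,0)-X; print(n,"c",c.round(1),"sides",np.linalg.norm(e[:,:2],axis=1).round(0),"ang",(np.degrees(np.arctan2(e[:,1],e[:,0]))).round(1))
rep("fan",[(242,99),(351,93),(357,202),(251,208)],25)
rep("heat",[(630,70),(737,25),(772,125),(690,170)],30)
rep("cap",[(521,194)],52)
rep("trafo",[(43,115),(83,93),(139,198),(102,216)],40)
rep("sq",[(5,327),(157,275),(220,417),(82,465)],10)
rep("obl",[(254,428),(363,377),(432,523),(329,565)],10)
rep("D front+apex",[(180,281),(325,226),(287,395)],10)
rep("D front",[(180,281),(325,226)],10)
rep("dish",[(194,527)],10)
print(W([(123,527),(266,527),(194,466),(194,590)],10).round())
E
python3 m.py
```

```text
fan c [ 386.5 -242.9   25. ] sides [49. 49. 49. 49.] ang [  72.7  -17.  -107.1  162.3]
heat c [426.8 -66.2  30. ] sides [48. 47. 39. 53.] ang [  92.4    7.2  -80.  -163.9]
cap c [ 433.8 -158.1   52. ] sides [0.] ang [0.]
trafo c [ 355.6 -327.6   40. ] sides [20. 49. 19. 49.] ang [  96.4    4.1  -85.2 -174.4]
sq c [ 459.3 -374.    10. ] sides [83. 81. 80. 84.] ang [  88.7   -0.6  -89.9 -178.5]
obl c [ 555.5 -284.    10. ] sides [64. 94. 63. 93.] ang [  96.4    3.7  -85.  -175.5]
D front+apex c [ 450.6 -288.4   10. ] sides [77. 91. 80.] ang [  90.6  -33.3 -160.1]
D front c [ 425.4 -284.6   10. ] sides [77. 77.] ang [ 90.6 -89.4]
dish c [ 556.3 -372.8   10. ] sides [0.] ang [0.]
[[ 543. -409.   10.]
 [ 570. -336.   10.]
 [ 522. -358.   10.]
 [ 594. -389.   10.]]
```

```bash
cat > plan.py <<'E'
import sys,json
from h import *
from bench import sensors
def chain(*wps):
    s=sensors.sense(); print("now",s["time"],s["tool_pos"].round(1),s["tcp_rot"].round(1))
    for w in wps:
        print(w,goto(*w,s=s)); s=dict(tool_pos=np.array(w[:3],float),tcp_rot=[180,0,w[3]])
chain(*[tuple(map(float,a.split(","))) for a in sys.argv[1:]])
E
python3 plan.py 386.5,-243,110,162.5 386.5,-243,1.5,162.5
```

```text
now 2.2 [ 434.3 -236.4  268.5] [180.   -0.3 159.7]
(386.5, -243.0, 110.0, 162.5) [4.19, -2.29, 15.87, 0.03, -0.25, -2.84]
(386.5, -243.0, 1.5, 162.5) [0.0, -0.0, 10.85, 0.0, 0.0, 0.0]
```

Call:
play_rows:
  motion:
    - [[4.2, -2.3, 15.9, 0, -0.25, -2.8], [4.2, -2.3, 15.9, 0, -0.25, -2.8], [4.2, -2.3, 15.9, 0, -0.25, -2.8], [4.2, -2.3, 15.9, 0, -0.25, -2.8], [4.2, -2.3, 15.9, 0, -0.25, -2.8]]

```text
time: 2.7
tool_pos: [386.7, -238.9, 109.5]
tcp_rot: [179.9, -0.1, 162.7]
ft_force: [-0.3, -0.9, 0.3]
finger_gap: 85.4
grip_force: 0.0
```

```bash
python3 plan.py 386.5,-243,1.5,162.5; python3 plan.py 386.5,-243,1.5,162.5
```

```text
now 2.7 [ 386.7 -238.9  109.5] [ 1.799e+02 -1.000e-01  1.627e+02]
(386.5, -243.0, 1.5, 162.5) [-0.11, -0.42, 10.79, 0.13, -0.06, 0.22]
now 2.7 [ 386.7 -238.9  109.5] [ 1.799e+02 -1.000e-01  1.627e+02]
(386.5, -243.0, 1.5, 162.5) [-0.11, -0.42, 10.79, 0.13, -0.06, 0.22]
```

Call:
play_rows:
  motion:
    - [[-0.1, -0.4, 7, 0.1, 0, 0.2], [-0.1, -0.4, 7, 0.1, 0, 0.2], [-0.1, -0.4, 7, 0.1, 0, 0.2], [-0.1, -0.4, 7, 0.1, 0, 0.2]]

```text
time: 3.1
tool_pos: [390.4, -245.9, 44.4]
tcp_rot: [-179.9, 0.4, 162.5]
ft_force: [0.1, 0.3, 0.8]
finger_gap: 85.1
grip_force: 0.0
```

```bash
python3 plan.py 386.5,-243,1.5,162.5
python3 - <<'E'
from h import *
px,K,R,t,s=wrist("w2"); print(s["tool_pos"])
E
```

```text
now 3.1 [ 390.4 -245.9   44.4] [-179.9    0.4  162.5]
(386.5, -243.0, 1.5, 162.5) [0.48, 0.17, 4.29, -0.14, 0.37, 0.04]
[ 390.38119576 -245.88888899   44.42228659]
```

View pics/w2.png

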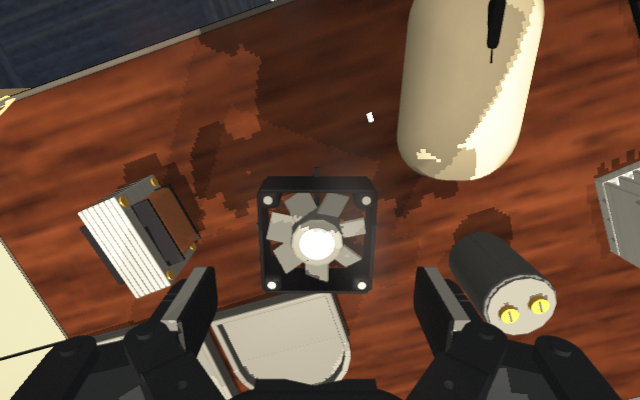

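The view has the fan between the fingers (screws at (267,201),(367,200),(362,285),(272,285)), with the capacitor clear of the right finger. I'll recompute the fan centre from this.

Run:
```python
from h import *
K,R,t=load("w2")
X=ray([(267,201),(367,200),(362,285),(272,285)],K,R,t,25); print(X.round(1),X.mean(0)); e=X[1]-X[0]; print(np.degrees(np.arctan2(e[1],e[0])))
from bench import sensors
print(sensors.sense()["tool_pos"],sensors.sense()["time"])
```

```text
[[ 355.7 -259.3   25. ]
 [ 369.8 -212.3   25. ]
 [ 415.9 -227.    25. ]
 [ 401.5 -273.1   25. ]] [ 385.72284677 -242.94296931   25.        ]
73.23781685576026
[ 390.82808471 -246.37520605   45.01512927] 3.15
```

Call:
play_rows:
  motion:
    - [[0, 0, 0, 0, 0, 0]]

```text
time: 3.25
tool_pos: [390.7, -246.6, 45.0]
tcp_rot: [-179.8, 0.5, 162.5]
ft_force: [0.1, -0.7, 0.1]
finger_gap: 85.5
grip_force: 0.0
```

```bash
python3 plan.py 386,-243,1.5,163
```

```text
now 3.25 [ 390.7 -246.6   45. ] [-179.8    0.5  162.5]
(386.0, -243.0, 1.5, 163.0) [0.59, 0.22, 4.34, -0.19, 0.48, -0.48]
```

Call:
play_rows:
  motion:
    - [[0.6, 0.2, 2, -0.2, 0.5, -0.5], [0.6, 0.2, 4.3, -0.2, 0.5, -0.5], [0.6, 0.2, 4.3, -0.2, 0.5, -0.5], [0.6, 0.2, 4.3, -0.2, 0.5, -0.5], [0.6, 0.2, 4.3, -0.2, 0.5, -0.5]]

```text
time: 3.75
tool_pos: [385.0, -242.8, 1.1]
tcp_rot: [180.0, -0.1, 163.0]
ft_force: [-0.1, 0.3, -0.3]
finger_gap: 85.4
grip_force: 0.0
```

Call:
play_rows:
  motion:
    - [[0, 0, 0, 0, 0, 0]]

```text
time: 3.85
tool_pos: [384.9, -242.8, 0.8]
tcp_rot: [180.0, -0.1, 163.0]
ft_force: [0.1, 0.4, 0.5]
finger_gap: 85.5
grip_force: 0.0
```

Good. Close.

Call:
play_rows:
  motion:
    - [[0, 0, 0, 0, 0, 0], [0, 0, 0, 0, 0, 0], [0, 0, 0, 0, 0, 0], [0, 0, 0, 0, 0, 0], [0, 0, 0, 0, 0, 0]]
  jaw: 0
  squeeze: 40

```text
time: 4.35
tool_pos: [384.3, -242.3, 0.0]
tcp_rot: [179.9, -0.2, 163.0]
ft_force: [-1.0, 1.6, 6.5]
finger_gap: 59.1
grip_force: 43.5
```

Call:
play_rows:
  motion:
    - [[0, 0, 0, 0, 0, 0], [0, 0, 0, 0, 0, 0], [0, 0, 0, 0, 0, 0]]

```text
time: 4.65
tool_pos: [384.3, -242.3, 0.1]
tcp_rot: [179.9, -0.2, 163.0]
ft_force: [-0.8, -0.2, 4.9]
finger_gap: 59.2
grip_force: 43.5
```

```bash
python3 plan.py 384.3,-242.3,70,163 460,-374,70,127 460,-374,70,90 460,-374,10,90
python3 - <<'E'
from h import *
a=np.load("pics/top0.npz");b=np.load("pics/scene0.npz")
P=[d["mtx"]@np.c_[d["R"],d["t"]] for d in (a,b)]
for p,q in (((408,291),(327,346)),((408,138),(455,248))):
    X=cv2.triangulatePoints(P[0],P[1],np.array(p,float),np.array(q,float)).ravel(); X=X[:3]/X[3]; print(X,proj(X,b["mtx"],b["R"],b["t"]),proj(X,a["mtx"],a["R"],a["t"]))
E
```

```text
now 4.65 [ 3.843e+02 -2.423e+02  1.000e-01] [179.9  -0.2 163. ]
(384.3, -242.3, 70.0, 163.0) [0.03, 0.01, -6.99, 0.07, -0.2, 0.0]
(460.0, -374.0, 70.0, 127.0) [-11.09, -10.38, -0.0, 0.0, -0.0, 36.0]
(460.0, -374.0, 70.0, 90.0) [0.0, 0.0, 0.0, -0.0, -0.0, 37.0]
(460.0, -374.0, 10.0, 90.0) [0.0, -0.0, 6.0, 0.0, 0.0, 0.0]
[ 246.63048145 -444.52870291  -56.58231797] [[324.62219235 346.22477421]] [[409.06374475 289.68043177]]
[ 635.80305988 -447.37628627  -51.34631066] [[456.00605715 247.72972561]] [[407.31252133 138.62263751]]
```

Call:
play_rows:
  motion:
    - [[0, 0, -3, 0, 0, 0], [0, 0, -7, 0, 0, 0], [0, 0, -7, 0, 0, 0], [0, 0, -7, 0, 0, 0]]

```text
time: 5.05
tool_pos: [385.0, -242.8, 70.6]
tcp_rot: [180.0, -0.1, 163.0]
ft_force: [-0.8, -0.0, -0.7]
finger_gap: 59.2
grip_force: 43.6
```

Call:
play_rows:
  motion:
    - [[-2.8, -2.6, 0, 0, 0, 8], [-5.6, -5.2, 0, 0, 0, 16], [-8.4, -7.8, 0, 0, 0, 24], [-11.1, -10.4, 0, 0, 0, 32], [-11.1, -10.4, 0, 0, 0, 36]]

```text
time: 5.55
tool_pos: [460.1, -376.6, 66.0]
tcp_rot: [-179.9, -0.4, 126.6]
ft_force: [-0.7, 0.4, -0.2]
finger_gap: 59.3
grip_force: 43.5
```

Call:
play_rows:
  motion:
    - [[0, 0, 0, 0, 0, 8], [0, 0, 0, 0, 0, 16], [0, 0, 0, 0, 0, 24], [0, 0, 0, 0, 0, 32], [0, 0, 0, 0, 0, 37]]

```text
time: 6.05
tool_pos: [458.7, -373.0, 66.4]
tcp_rot: [-179.6, -0.3, 89.7]
ft_force: [0.7, -0.0, -1.1]
finger_gap: 59.2
grip_force: 43.5
```

Call:
play_rows:
  motion:
    - [[0, 0, 0, 0, 0, 0], [0, 0, 0, 0, 0, 0], [0, 0, 0, 0, 0, 0]]

```text
time: 6.35
tool_pos: [459.5, -373.7, 67.8]
tcp_rot: [-179.7, -0.2, 90.1]
ft_force: [-0.3, -0.8, -0.6]
finger_gap: 59.2
grip_force: 43.5
```

```bash
python3 - <<'E'
from h import *
px,K,R,t,s=wrist("w3")
E
python3 plan.py 460,-374,10,90
```

```text
now 6.4 [ 459.6 -373.8   68.1] [-179.8   -0.2   90.1]
(460.0, -374.0, 10.0, 90.0) [-0.04, 0.06, 5.81, -0.24, -0.19, 0.1]
```

View pics/w3.png

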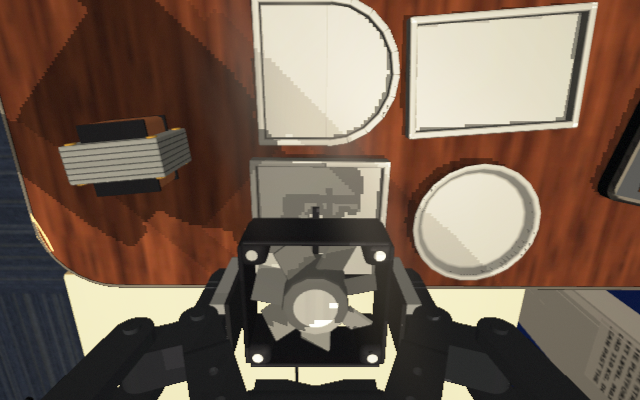

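The fan hangs level in the fingers at (316,300), and the square tray shows behind it at (320,190). Lowering.

Call:
play_rows:
  motion:
    - [[0.2, 0, 3, -0.2, -0.2, 0], [0.2, 0, 5.6, -0.2, -0.2, 0], [0.2, 0, 5.6, -0.2, -0.2, 0], [0.2, 0, 5.6, -0.2, -0.2, 0], [0.2, 0, 5.6, -0.2, -0.2, 0]]

```text
time: 6.9
tool_pos: [460.6, -372.8, 14.4]
tcp_rot: [179.9, 0.1, 90.0]
ft_force: [0.6, 0.7, -0.0]
finger_gap: 59.2
grip_force: 43.5
```

Call:
play_rows:
  motion:
    - [[0, 0, 0.2, 0, 0, 0], [0, 0, 0.4, 0, 0, 0], [0, 0, 0.6, 0, 0, 0], [0, 0, 0.6, 0, 0, 0]]

```text
time: 7.3
tool_pos: [459.5, -371.7, 6.4]
tcp_rot: [-180.0, 0.0, 90.0]
ft_force: [0.6, -0.3, 0.0]
finger_gap: 59.6
grip_force: 43.5
```

Call:
play_rows:
  motion:
    - [[0, 0, 0.1, 0, 0, 0], [0, 0, 0.1, 0, 0, 0], [0, 0, 0.1, 0, 0, 0]]

```text
time: 7.6
tool_pos: [459.6, -371.8, 5.6]
tcp_rot: [-180.0, 0.0, 90.0]
ft_force: [0.0, -0.3, -1.3]
finger_gap: 59.2
grip_force: 43.5
```

Call:
play_rows:
  motion:
    - [[0, 0, 0.1, 0, 0, 0], [0, 0, 0.1, 0, 0, 0], [0, 0, 0.1, 0, 0, 0]]

```text
time: 7.9
tool_pos: [459.9, -372.0, 4.8]
tcp_rot: [180.0, 0.1, 90.0]
ft_force: [1.5, -0.5, -0.3]
finger_gap: 59.2
grip_force: 44.9
```

Call:
play_rows:
  motion:
    - [[0, 0, 0.1, 0, 0, 0], [0, 0, 0.1, 0, 0, 0], [0, 0, 0.1, 0, 0, 0]]

```text
time: 8.2
tool_pos: [460.0, -372.2, 4.1]
tcp_rot: [180.0, 0.1, 90.0]
ft_force: [0.7, 0.3, 4.0]
finger_gap: 59.2
grip_force: 45.6
```

Call:
play_rows:
  motion:
    - [[0, 0, 0, 0, 0, 0], [0, 0, 0, 0, 0, 0], [0, 0, 0, 0, 0, 0], [0, 0, 0, 0, 0, 0]]
  jaw: 0.9

```text
time: 8.6
tool_pos: [459.2, -371.7, 3.2]
tcp_rot: [-179.9, 0.0, 90.0]
ft_force: [-0.0, 0.2, 0.6]
finger_gap: 76.8
grip_force: 0.0
```

Call:
play_rows:
  motion:
    - [[0, 0, -4, 0, 0, 0], [0, 0, -8, 0, 0, 0], [0, 0, -12, 0, 0, 0], [0, 0, -16, 0, 0, 0], [0, 0, -16, 0, 0, 0]]
  jaw: 1

```text
time: 9.1
tool_pos: [462.5, -374.6, 171.4]
tcp_rot: [179.5, 0.5, 90.0]
ft_force: [0.2, -0.5, 0.4]
finger_gap: 85.5
grip_force: 0.0
```

```bash
python3 plan.py 440,-150,200,90 427,-66,150,95
python3 - <<'E'
from h import *
px,K,R,t,s=wrist("w4")
E
```

```text
now 9.1 [ 462.5 -374.6  171.4] [179.5   0.5  90. ]
(440.0, -150.0, 200.0, 90.0) [22.44, -2.23, -3.08, 0.46, 0.5, -0.0]
(427.0, -66.0, 150.0, 95.0) [8.4, -1.3, 5.0, 0.0, 0.0, -5.0]
```

View pics/w4.png

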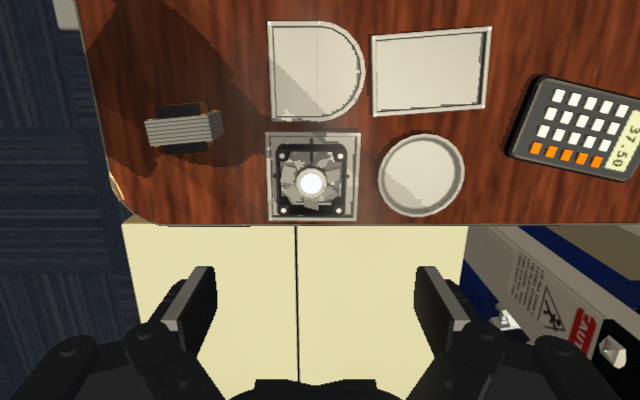

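The fan lies flat and centred in the square tray at (311,180). Now the heat sink.

```bash
python3 plan.py 450,-240,210,128 435,-120,200,166 427,-66,180,185
python3 - <<'E'
from h import *
K,R,t=load("w1")
print(ray([(562,142)]*4,K,R,t,[0,0,0,0])[0].round(),ray([(562,142)],K,R,t,200).round())
E
```

```text
now 9.15 [ 461.5 -373.6  167.9] [179.7   0.3  90. ]
(450.0, -240.0, 210.0, 128.0) [13.33, -1.12, -4.29, 0.17, 0.42, -38.0]
(435.0, -120.0, 200.0, 166.0) [10.38, 6.21, 1.0, 0.0, 0.0, -38.0]
(427.0, -66.0, 180.0, 185.0) [2.08, 5.05, 2.0, -0.0, 0.0, -19.0]
[518.  43.   0.] [[438. -80. 200.]]
```

Run:
```python
from h import *
K,R,t=load("w1");a=np.load("pics/top0.npz")
for z in (0,50,100,150,200,250): print(z,ray([(562,142)],K,R,t,z).round()[0],ray([(215,180),(195,140)],a["mtx"],a["R"],a["t"],z).round().tolist())
```

```text
0 [518.  43.   0.] [[509.0, 41.0, 0.0], [611.0, 98.0, 0.0]]
50 [498.  12.  50.] [[498.0, 26.0, 50.0], [595.0, 79.0, 50.0]]
100 [478. -19. 100.] [[488.0, 10.0, 100.0], [579.0, 61.0, 100.0]]
150 [458. -49. 150.] [[477.0, -5.0, 150.0], [563.0, 42.0, 150.0]]
200 [438. -80. 200.] [[467.0, -20.0, 200.0], [546.0, 24.0, 200.0]]
250 [ 418. -110.  250.] [[457.0, -36.0, 250.0], [530.0, 5.0, 250.0]]
```

Call:
play_rows:
  motion:
    - [[3.3, -0.3, -4.3, 0, 0, -8], [6.6, -0.6, -4.3, 0, 0, -16], [10, -0.9, -4.3, 0, 0, -24], [13.3, -1.1, -4.3, 0, 0, -32], [13.3, -1.1, -4.3, 0.2, 0.4, -38]]

```text
time: 9.65
tool_pos: [447.8, -234.9, 204.9]
tcp_rot: [-179.9, -0.6, 128.5]
ft_force: [0.8, -0.8, 0.1]
finger_gap: 85.5
grip_force: 0.0
```

Call:
play_rows:
  motion:
    - [[2.6, 1.6, 1, 0, 0, -8], [5.2, 3.2, 1, 0, 0, -16], [7.8, 4.8, 1, 0, 0, -24], [10.4, 6.2, 1, 0, 0, -32], [10.4, 6.2, 1, 0, 0, -38]]

```text
time: 10.15
tool_pos: [432.2, -115.5, 195.5]
tcp_rot: [179.7, -0.6, 166.5]
ft_force: [-0.3, -1.1, -0.3]
finger_gap: 85.2
grip_force: 0.0
```

Call:
play_rows:
  motion:
    - [[0, 0, 0, 0, 0, -8], [0, 0, 0, 0, 0, -16], [0, 0, 0, 0, 0, -19], [0, 0, 0, 0, 0, -19]]

```text
time: 10.55
tool_pos: [432.7, -118.3, 195.7]
tcp_rot: [179.6, -0.4, -175.0]
ft_force: [0.1, 0.7, -0.3]
finger_gap: 85.4
grip_force: 0.0
```

```bash
python3 - <<'E'
from h import *
px,K,R,t,s=wrist("w5");print(s["tool_pos"],proj(np.array([427,-66,30.]),K,R,t))
E
python3 plan.py 427,-66,100,185
```

```text
[ 432.67486728 -118.26412752  195.72519694] [[369.68543292 178.34223745]]
now 10.6 [ 432.8 -118.4  196. ] [ 179.7   -0.4 -175.1]
(427.0, -66.0, 100.0, 185.0) [0.06, 5.21, 9.63, 0.35, -0.41, -0.08]
```

View pics/w5.png

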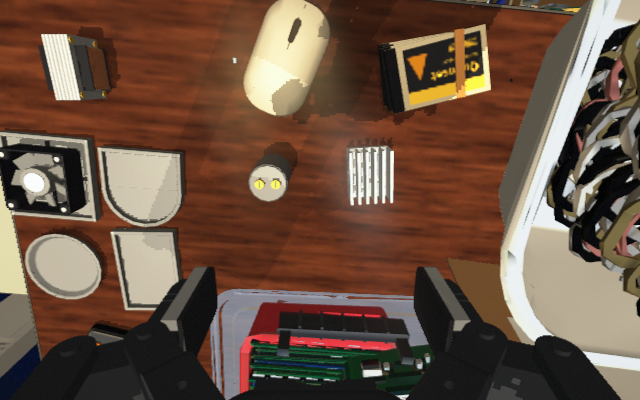

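The heat sink top face spans about (348,147),(391,147),(394,204),(352,205); the neighbours are clear of the fingers' path.

Run:
```python
from h import *
K,R,t=load("w5")
X=ray([(348,147),(391,147),(394,204),(352,205)],K,R,t,30); e=np.roll(X,-1,0)-X
print(X.mean(0),np.linalg.norm(e,axis=1),np.degrees(np.arctan2(e[:,1],e[:,0])))
# fins: white strip detection -> line angle
px=np.load("pics/w5.npz")["px"]; g=cv2.cvtColor(px,cv2.COLOR_RGB2GRAY); sub=g[140:212,340:402]; m=(sub>200).astype(np.uint8)
n,l,st,ce=cv2.connectedComponentsWithStats(m)
for i in range(1,n):
    if st[i,4]>60:
        p=np.argwhere(l==i)[:,::-1]+[340,140]; Y=ray(p,K,R,t,30)[:,:2]; c=Y.mean(0); u=np.linalg.svd(Y-c)[2][0]; s=(Y-c)@u; print(st[i,4],c.round(1),np.ptp(s).round(1),np.degrees(np.arctan2(u[1],u[0])))
```

```text
[425.16432953 -64.75912081  30.        ] [38.43428238 54.34715515 39.59187526 55.16607855] [  95.02128976   12.02890063  -83.60143569 -169.27330199]
232 [424.5 -68.1] 52.9 7.349462900052547
220 [424.5 -60.9] 53.2 8.61831056304354
200 [423.4 -53.8] 49.3 8.179181385089462
167 [422.3 -46.8] 48.5 8.414516459940607
230 [427.7 -82.6] 49.4 8.064200148888682
225 [426.6 -75.3] 48.6 7.828939208442844
```

```bash
python3 plan.py 425.5,-65,60,188 425.5,-65,6,188
```

```text
now 10.6 [ 432.8 -118.4  196. ] [ 179.7   -0.4 -175.1]
(425.5, -65.0, 60.0, 188.0) [0.17, 5.3, 13.63, 0.36, -0.4, -3.08]
(425.5, -65.0, 6.0, 188.0) [-0.0, -0.0, 5.4, 0.0, 0.0, 0.0]
```

Call:
play_rows:
  motion:
    - [[0.2, 5.3, 0, 0.3, -0.4, -3], [0.2, 5.3, 4, 0.3, -0.4, -3], [0.2, 5.3, 8, 0.3, -0.4, -3], [0.2, 5.3, 12, 0.3, -0.4, -3], [0.2, 5.3, 13.6, 0.3, -0.4, -3]]

```text
time: 11.1
tool_pos: [422.6, -64.2, 56.8]
tcp_rot: [179.8, -0.2, -172.1]
ft_force: [-1.6, -0.2, -0.4]
finger_gap: 85.5
grip_force: 0.0
```

Call:
play_rows:
  motion:
    - [[0, 0, 0, 0, 0, 0], [0, 0, 0, 0, 0, 0], [0, 0, 0, 0, 0, 0]]

```text
time: 11.4
tool_pos: [427.3, -65.7, 63.1]
tcp_rot: [-179.9, 0.2, -172.0]
ft_force: [0.5, 0.1, 0.2]
finger_gap: 85.5
grip_force: 0.0
```

```bash
python3 plan.py 425.5,-65,6,188
```

```text
now 11.4 [427.3 -65.7  63.1] [-179.9    0.2 -172. ]
(425.5, -65.0, 6.0, 188.0) [0.19, 0.1, 5.71, -0.06, 0.24, -0.04]
```

Call:
play_rows:
  motion:
    - [[0.2, 0.1, 2, 0, 0.2, 0], [0.2, 0.1, 4, 0, 0.2, 0], [0.2, 0.1, 5.5, 0, 0.2, 0], [0.2, 0.1, 5.7, 0, 0.2, 0], [0.2, 0.1, 5.7, 0, 0.2, 0]]

```text
time: 11.9
tool_pos: [424.7, -64.8, 5.4]
tcp_rot: [-180.0, -0.0, -172.0]
ft_force: [-0.4, 0.1, -0.5]
finger_gap: 85.3
grip_force: 0.0
```

Call:
play_rows:
  motion:
    - [[0, 0, 0, 0, 0, 0], [0, 0, 0, 0, 0, 0], [0, 0, 0, 0, 0, 0], [0, 0, 0, 0, 0, 0], [0, 0, 0, 0, 0, 0]]
  jaw: 0
  squeeze: 45

```text
time: 12.4
tool_pos: [424.9, -64.8, 5.4]
tcp_rot: [-180.0, -0.0, -172.0]
ft_force: [-1.2, -0.0, 5.6]
finger_gap: 39.3
grip_force: 46.2
```

Call:
play_rows:
  motion:
    - [[0, 0, 0, 0, 0, 0], [0, 0, 0, 0, 0, 0], [0, 0, 0, 0, 0, 0], [0, 0, 0, 0, 0, 0]]

```text
time: 12.8
tool_pos: [424.9, -64.8, 5.4]
tcp_rot: [-180.0, -0.0, -172.0]
ft_force: [-1.1, -0.5, 6.0]
finger_gap: 39.0
grip_force: 46.2
```

```bash
python3 plan.py 425.5,-65,110,188 470,-200,110,186 556,-284,110,184 556,-284,20,184
```

```text
now 12.8 [424.9 -64.8   5.4] [-180.   -0. -172.]
(425.5, -65.0, 110.0, 188.0) [-0.06, -0.03, -10.46, -0.04, -0.01, -0.0]
(470.0, -200.0, 110.0, 186.0) [-2.53, -13.99, -0.0, -0.0, -0.0, 2.0]
(556.0, -284.0, 110.0, 184.0) [-7.67, -9.25, -0.0, 0.0, -0.0, 2.0]
(556.0, -284.0, 20.0, 184.0) [0.0, -0.0, 9.0, 0.0, 0.0, 0.0]
```

Call:
play_rows:
  motion:
    - [[0, 0, -3, 0, 0, 0], [0, 0, -7, 0, 0, 0], [0, 0, -10.5, 0, 0, 0], [0, 0, -10.5, 0, 0, 0], [0, 0, -10.5, 0, 0, 0]]

```text
time: 13.3
tool_pos: [425.0, -64.8, 110.4]
tcp_rot: [-179.9, 0.0, -172.0]
ft_force: [-0.4, 1.1, -1.5]
finger_gap: 39.6
grip_force: 45.6
```

Call:
play_rows:
  motion:
    - [[-0.8, -4, 0, 0, 0, 0], [-1.6, -8, 0, 0, 0, 1], [-2.5, -12, 0, 0, 0, 2], [-2.5, -14, 0, 0, 0, 2], [-2.5, -14, 0, 0, 0, 2]]

```text
time: 13.8
tool_pos: [467.4, -201.6, 107.3]
tcp_rot: [179.9, -0.3, -174.2]
ft_force: [0.1, 0.3, -0.9]
finger_gap: 39.3
grip_force: 45.7
```

Call:
play_rows:
  motion:
    - [[-2.5, -3, 0, 0, 0, 0], [-5, -6, 0, 0, 0, 1], [-7.5, -9, 0, 0, 0, 2], [-7.7, -9.2, 0, 0, 0, 2], [-7.7, -9.2, 0, 0, 0, 2]]

```text
time: 14.3
tool_pos: [553.8, -282.2, 106.8]
tcp_rot: [179.9, -0.3, -176.0]
ft_force: [-0.5, 0.3, 0.2]
finger_gap: 39.2
grip_force: 45.8
```

Call:
play_rows:
  motion:
    - [[0, 0, 0, 0, 0, 0], [0, 0, 0, 0, 0, 0]]

```text
time: 14.5
tool_pos: [553.9, -281.9, 109.0]
tcp_rot: [180.0, -0.1, -176.0]
ft_force: [-0.8, 0.5, -0.1]
finger_gap: 39.2
grip_force: 45.8
```

```bash
python3 - <<'E'
from h import *
px,K,R,t,s=wrist("w6");print(s["tool_pos"])
E
python3 plan.py 556,-284,20,184
```

```text
[ 553.85120507 -281.899332    108.9835366 ]
now 14.55 [ 554.1 -282.1  109.3] [ 1.80e+02 -1.00e-01 -1.76e+02]
(556.0, -284.0, 20.0, 184.0) [-0.2, -0.2, 8.93, 0.01, -0.11, 0.04]
```

View pics/w6.png

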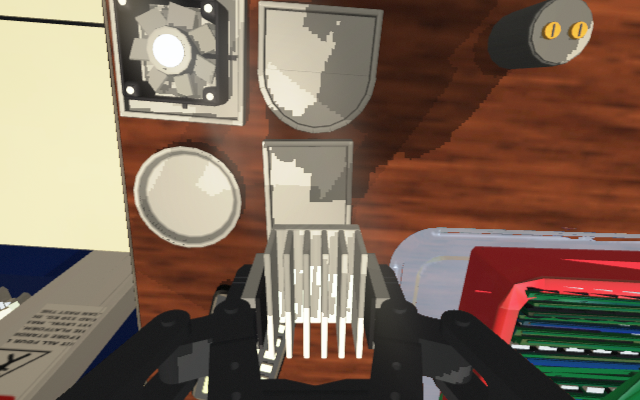

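The heat sink is held upright at (316,290), and the oblong tray's near edge runs from (263,142) to (352,141). A check of the tray position follows.

Run:
```python
from h import *
K,R,t=load("w6")
X=ray([(263,142),(352,141)],K,R,t,10); print(X, X.mean(0)+[48*np.cos(.07),48*np.sin(.07),0], "D front",ray([(259,5),(383,11),(317,131)],K,R,t,10),"dish", ray([(134,195),(242,195),(188,147),(188,247),(188,196)],K,R,t,10))
```

```text
[[ 511.70804332 -319.83928238   10.        ]
 [ 506.61438353 -258.24544203   10.        ]] [ 557.04366144 -285.68510553   10.        ] D front [[ 427.32374654 -324.27536879   10.        ]
 [ 425.12514064 -247.57008815   10.        ]
 [ 501.4900741  -282.98156608   10.        ]] dish [[ 557.15040666 -412.8485911    10.        ]
 [ 551.55241067 -334.22776849   10.        ]
 [ 518.92561456 -371.9360342    10.        ]
 [ 596.65870176 -375.46835605   10.        ]
 [ 555.12518419 -373.58100336   10.        ]]
```

Call:
play_rows:
  motion:
    - [[-0.2, -0.3, 3, 0, 0, 0], [-0.2, -0.3, 6, 0, 0, 0], [-0.2, -0.3, 8.5, 0, 0, 0], [-0.2, -0.3, 9.2, 0, 0, 0], [-0.2, -0.3, 9.2, 0, 0, 0]]

```text
time: 15.05
tool_pos: [555.6, -285.1, 16.4]
tcp_rot: [179.9, -0.2, -176.0]
ft_force: [-0.2, 0.7, -0.4]
finger_gap: 39.1
grip_force: 45.8
```

Call:
play_rows:
  motion:
    - [[0, 0, 0, 0, 0, 0], [0, 0, 0, 0, 0, 0], [0, 0, 0, 0, 0, 0]]

```text
time: 15.35
tool_pos: [557.8, -286.7, 19.1]
tcp_rot: [-179.9, 0.0, -176.0]
ft_force: [-0.1, 0.5, -0.9]
finger_gap: 39.5
grip_force: 45.8
```

Call:
play_rows:
  motion:
    - [[0.1, 0.2, 0.3, 0, 0, 0], [0.1, 0.2, 0.6, 0, 0, 0], [0.1, 0.2, 0.8, 0, 0, 0], [0.1, 0.2, 0.8, 0, 0, 0], [0.1, 0.2, 0.8, 0, 0, 0]]

```text
time: 15.85
tool_pos: [555.4, -284.0, 9.5]
tcp_rot: [180.0, -0.1, -176.0]
ft_force: [-3.4, 2.5, 5.2]
finger_gap: 39.0
grip_force: 46.4
```

Call:
play_rows:
  motion:
    - [[0, 0, 0.1, 0, 0, 0], [0, 0, 0.1, 0, 0, 0], [0, 0, 0.1, 0, 0, 0]]

```text
time: 16.15
tool_pos: [555.5, -284.0, 9.5]
tcp_rot: [180.0, -0.1, -176.0]
ft_force: [-7.2, 5.4, 13.9]
finger_gap: 39.1
grip_force: 47.5
```

Call:
play_rows:
  motion:
    - [[0, 0, 0.05, 0, 0, 0], [0, 0, 0.05, 0, 0, 0], [0, 0, 0.05, 0, 0, 0]]

```text
time: 16.45
tool_pos: [555.5, -284.0, 9.5]
tcp_rot: [180.0, -0.1, -176.0]
ft_force: [-9.1, 5.5, 17.7]
finger_gap: 39.2
grip_force: 48.1
```

Call:
play_rows:
  motion:
    - [[0, 0, -0.1, 0, 0, 0], [0, 0, -0.1, 0, 0, 0], [0, 0, -0.1, 0, 0, 0], [0, 0, -0.1, 0, 0, 0]]
  jaw: 0.8

```text
time: 16.85
tool_pos: [555.4, -284.0, 8.4]
tcp_rot: [180.0, -0.1, -176.0]
ft_force: [-0.2, -0.5, -0.5]
finger_gap: 68.0
grip_force: 0.0
```

Call:
play_rows:
  motion:
    - [[0, 0, -3, 0, 0, 0], [0, 0, -7, 0, 0, 0], [0, 0, -11, 0, 0, 0], [0, 0, -15, 0, 0, 0], [0, 0, -15, 0, 0, 0]]

```text
time: 17.35
tool_pos: [559.4, -286.3, 166.7]
tcp_rot: [-179.6, 0.5, -176.0]
ft_force: [0.9, -0.8, 1.1]
finger_gap: 68.2
grip_force: 0.0
```

```bash
python3 plan.py 460,-305,165,184 356,-328,165,185
```

```text
now 17.35 [ 559.4 -286.3  166.7] [-179.6    0.5 -176. ]
(460.0, -305.0, 165.0, 184.0) [10.05, -1.17, 0.1, -0.4, 0.46, 0.0]
(356.0, -328.0, 165.0, 185.0) [10.54, -1.57, -0.0, -0.0, 0.0, -1.0]
```

Call:
play_rows:
  motion:
    - [[4, -0.5, 0, 0, 0, 0], [8.5, -1, 0, 0, 0, 0], [13, -1.8, 0, 0, 0, 0], [17.5, -2.4, 0, 0, 0, 0], [20.6, -2.7, 0, -0.4, 0.4, -1]]
  jaw: 1

```text
time: 17.85
tool_pos: [349.6, -325.4, 158.4]
tcp_rot: [179.6, -0.5, -175.0]
ft_force: [0.0, 0.1, 0.0]
finger_gap: 85.0
grip_force: 0.0
```

Call:
play_rows:
  motion:
    - [[0, 0, 2, 0, 0, 0], [0, 0, 4, 0, 0, 0], [0, 0, 4, 0, 0, 0], [0, 0, 4, 0, 0, 0]]

```text
time: 18.25
tool_pos: [351.5, -324.8, 118.8]
tcp_rot: [179.5, -0.5, -175.0]
ft_force: [-0.4, -0.9, 0.5]
finger_gap: 85.4
grip_force: 0.0
```

```bash
python3 - <<'E'
from h import *
px,K,R,t,s=wrist("w7");print(s["tool_pos"])
E
python3 plan.py 356,-328,60,185
```

```text
[ 351.54539136 -324.78695924  118.8450233 ]
now 18.3 [ 352.1 -325.3  119.7] [ 179.6   -0.5 -175. ]
(356.0, -328.0, 60.0, 185.0) [-0.42, -0.35, 5.96, 0.39, -0.48, 0.02]
```

View pics/w7.png

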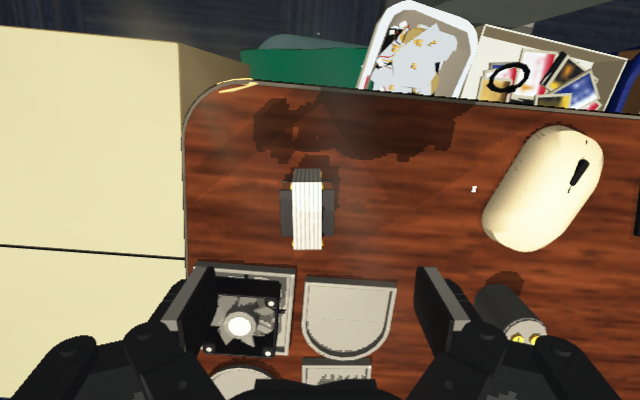

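The transformer core's top spans about (292,183),(322,183),(322,249),(293,250), between the fingers.

```bash
python3 - <<'E'
from h import *
K,R,t=load("w7")
X=ray([(292,183),(322,183),(322,249),(293,250)],K,R,t,40); e=np.roll(X,-1,0)-X
print(X.mean(0),np.linalg.norm(e,axis=1),np.degrees(np.arctan2(e[:,1],e[:,0])))
E
python3 plan.py 356,-328,60,185
```

```text
[ 354.76863069 -327.94108202   40.        ] [19.85391985 48.35129328 20.48815307 49.09237115] [  94.91044208    5.40827701  -83.01269777 -175.32375209]
now 18.3 [ 352.1 -325.3  119.7] [ 179.6   -0.5 -175. ]
(356.0, -328.0, 60.0, 185.0) [-0.42, -0.35, 5.96, 0.39, -0.48, 0.02]
```

Call:
play_rows:
  motion:
    - [[-0.4, -0.3, 3, 0.4, -0.5, 0], [-0.4, -0.3, 6, 0.4, -0.5, 0], [-0.4, -0.3, 6, 0.4, -0.5, 0], [-0.4, -0.3, 6, 0.4, -0.5, 0], [-0.4, -0.3, 6, 0.4, -0.5, 0]]

```text
time: 18.8
tool_pos: [356.7, -328.5, 61.3]
tcp_rot: [-179.9, 0.1, -175.0]
ft_force: [-0.2, 0.0, -1.0]
finger_gap: 85.0
grip_force: 0.0
```

```bash
python3 plan.py 355.3,-328,5,185
```

```text
now 18.8 [ 356.7 -328.5   61.3] [-1.799e+02  1.000e-01 -1.750e+02]
(355.3, -328.0, 5.0, 185.0) [0.15, 0.08, 5.63, -0.14, 0.11, 0.02]
```

Call:
play_rows:
  motion:
    - [[0.1, 0.1, 2, 0, 0, 0], [0.1, 0.1, 4, 0, 0, 0], [0.1, 0.1, 5.4, 0, 0, 0], [0.1, 0.1, 5.6, 0, 0, 0], [0.1, 0.1, 5.6, 0, 0, 0]]

```text
time: 19.3
tool_pos: [354.7, -326.7, 3.6]
tcp_rot: [-180.0, 0.0, -175.0]
ft_force: [-0.0, 0.0, 0.9]
finger_gap: 85.1
grip_force: 0.0
```

Call:
play_rows:
  motion:
    - [[0, 0, 0, 0, 0, 0], [0, 0, 0, 0, 0, 0], [0, 0, 0, 0, 0, 0], [0, 0, 0, 0, 0, 0], [0, 0, 0, 0, 0, 0]]
  jaw: 0
  squeeze: 60

```text
time: 19.8
tool_pos: [355.1, -327.3, 4.1]
tcp_rot: [-179.9, 0.1, -175.0]
ft_force: [-1.0, -0.6, 6.7]
finger_gap: 37.5
grip_force: 61.0
```

Call:
play_rows:
  motion:
    - [[0, 0, 0, 0, 0, 0], [0, 0, 0, 0, 0, 0], [0, 0, 0, 0, 0, 0]]

```text
time: 20.1
tool_pos: [355.1, -327.4, 4.1]
tcp_rot: [-179.9, 0.1, -175.0]
ft_force: [-0.2, -0.3, 5.9]
finger_gap: 37.2
grip_force: 61.0
```

```bash
python3 plan.py 355.3,-328,80,185 461,-285,80,182 461,-285,20,182
```

```text
now 20.1 [ 355.1 -327.4    4.1] [-1.799e+02  1.000e-01 -1.750e+02]
(355.3, -328.0, 80.0, 185.0) [-0.02, -0.08, -7.59, -0.09, 0.07, -0.0]
(461.0, -285.0, 80.0, 182.0) [-10.9, 3.36, 0.0, 0.0, -0.0, 3.0]
(461.0, -285.0, 20.0, 182.0) [0.0, -0.0, 6.0, 0.0, 0.0, 0.0]
```

Call:
play_rows:
  motion:
    - [[0, 0, -3, 0, 0, 0], [0, 0, -7.6, 0, 0, 0], [0, 0, -7.6, 0, 0, 0], [0, 0, -7.6, 0, 0, 0]]

```text
time: 20.5
tool_pos: [355.0, -327.1, 80.2]
tcp_rot: [-179.9, 0.1, -175.0]
ft_force: [-1.5, 0.6, -2.7]
finger_gap: 37.3
grip_force: 61.3
```

Call:
play_rows:
  motion:
    - [[-3.5, 1.1, 0, 0, 0, 1], [-7, 2.2, 0, 0, 0, 2], [-10.5, 3.3, 0, 0, 0, 3], [-11, 3.4, 0, 0, 0, 3], [-11, 3.4, 0, 0, 0, 3]]

```text
time: 21.0
tool_pos: [460.6, -281.5, 76.9]
tcp_rot: [179.9, -0.2, -177.9]
ft_force: [-0.6, 0.1, -2.7]
finger_gap: 36.8
grip_force: 61.1
```

Call:
play_rows:
  motion:
    - [[0, 0, 0, 0, 0, 0], [0, 0, 0, 0, 0, 0]]

```text
time: 21.2
tool_pos: [459.6, -283.1, 78.2]
tcp_rot: [179.9, -0.1, -178.0]
ft_force: [-0.2, -1.7, -2.5]
finger_gap: 37.6
grip_force: 61.1
```

```bash
python3 plan.py 462.5,-285.5,18,182
```

```text
now 21.2 [ 459.6 -283.1   78.2] [ 1.799e+02 -1.000e-01 -1.780e+02]
(462.5, -285.5, 18.0, 182.0) [-0.29, -0.26, 6.02, 0.06, -0.08, -0.05]
```

Call:
play_rows:
  motion:
    - [[-0.3, -0.2, 2, 0, 0, 0], [-0.3, -0.2, 4, 0, 0, 0], [-0.3, -0.2, 5.6, 0, 0, 0], [-0.3, -0.2, 6, 0, 0, 0], [-0.3, -0.2, 6, 0, 0, 0]]

```text
time: 21.7
tool_pos: [462.9, -284.9, 18.5]
tcp_rot: [179.9, -0.1, -178.1]
ft_force: [0.4, 0.6, -2.1]
finger_gap: 37.1
grip_force: 61.1
```

Call:
play_rows:
  motion:
    - [[0, 0, 0, 0, 0, 0], [0, 0, 0, 0, 0, 0], [0, 0, 0, 0, 0, 0]]

```text
time: 22.0
tool_pos: [464.7, -285.4, 20.2]
tcp_rot: [-179.9, 0.1, -178.0]
ft_force: [0.2, -0.2, -2.2]
finger_gap: 37.1
grip_force: 61.1
```

Call:
play_rows:
  motion:
    - [[0.1, 0, 0.4, 0, 0, 0], [0.1, 0, 0.8, 0, 0, 0], [0.1, 0, 1.0, 0, 0, 0], [0.1, 0, 1.0, 0, 0, 0], [0.1, 0, 1.0, 0, 0, 0]]

```text
time: 22.5
tool_pos: [463.0, -284.9, 9.0]
tcp_rot: [180.0, -0.0, -178.0]
ft_force: [0.1, 0.0, -2.7]
finger_gap: 37.4
grip_force: 61.3
```

Call:
play_rows:
  motion:
    - [[0, 0, 0.1, 0, 0, 0], [0, 0, 0.1, 0, 0, 0], [0, 0, 0.1, 0, 0, 0]]

```text
time: 22.8
tool_pos: [463.2, -285.0, 8.2]
tcp_rot: [-180.0, 0.0, -178.0]
ft_force: [0.1, 0.4, -0.5]
finger_gap: 37.1
grip_force: 61.3
```

Contact has begun; release and lift.

Call:
play_rows:
  motion:
    - [[0, 0, 0.05, 0, 0, 0], [0, 0, 0.05, 0, 0, 0]]

```text
time: 23.0
tool_pos: [463.2, -285.0, 8.1]
tcp_rot: [-180.0, 0.0, -178.0]
ft_force: [-3.4, 1.6, 3.8]
finger_gap: 37.5
grip_force: 62.1
```

Call:
play_rows:
  motion:
    - [[0, 0, 0, 0, 0, 0], [0, 0, 0, 0, 0, 0], [0, 0, 0, 0, 0, 0], [0, 0, 0, 0, 0, 0]]
  jaw: 0.75

```text
time: 23.4
tool_pos: [463.1, -285.0, 7.6]
tcp_rot: [-180.0, 0.0, -178.0]
ft_force: [-0.2, 0.1, -0.3]
finger_gap: 64.4
grip_force: 0.0
```

Call:
play_rows:
  motion:
    - [[0, 0, -3, 0, 0, 0], [0, 0, -7, 0, 0, 0], [0, 0, -11, 0, 0, 0], [0, 0, -15, 0, 0, 0], [0, 0, -15, 0, 0, 0]]

```text
time: 23.9
tool_pos: [466.5, -287.5, 165.0]
tcp_rot: [-179.6, 0.5, -178.0]
ft_force: [0.8, -0.3, 1.2]
finger_gap: 64.1
grip_force: 0.0
```

```bash
python3 plan.py 434,-158,160,182 434,-158,100,182
python3 - <<'E'
from h import *
px,K,R,t,s=wrist("w8");print(s["tool_pos"])
E
```

```text
now 23.9 [ 466.5 -287.5  165. ] [-179.6    0.5 -178. ]
(434.0, -158.0, 160.0, 182.0) [2.8, 13.06, 0.38, -0.41, 0.53, 0.0]
(434.0, -158.0, 100.0, 182.0) [0.0, -0.0, 6.0, 0.0, 0.0, 0.0]
[ 466.47875391 -287.47482341  165.0144573 ]
```

View pics/w8.png

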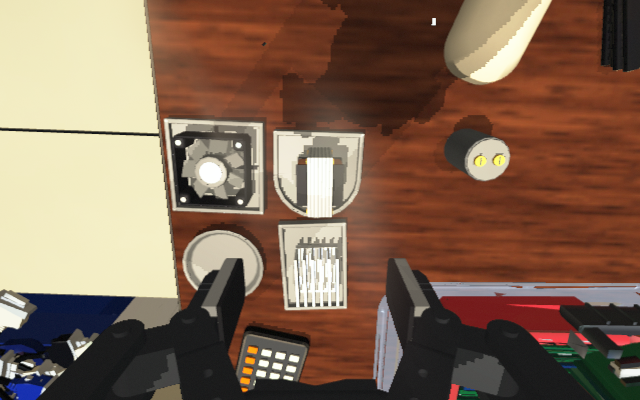

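Transformer stands in the D tray (318,180), and the heat sink and fan are in theirs. The capacitor top is at (489,159).

Run:
```python
from h import *
K,R,t=load("w8")
print(ray([(489,159)],K,R,t,52))
```

```text
[[ 433.14085975 -158.86453439   52.        ]]
```

Call:
play_rows:
  motion:
    - [[0.7, 3.5, 0, 0, 0, 0], [1.4, 7, 0, 0, 0, 0], [2.1, 10.5, 0, 0, 0, 0], [2.8, 13, 2, 0, 0, 0], [2.8, 13, 5, -0.4, 0.5, 0]]
  jaw: 1

```text
time: 24.45
tool_pos: [430.6, -153.7, 107.5]
tcp_rot: [179.6, -0.4, -177.9]
ft_force: [-0.3, -0.5, 0.8]
finger_gap: 85.3
grip_force: 0.0
```

Call:
play_rows:
  motion:
    - [[0, 0, 0, 0, 0, 0], [0, 0, 0, 0, 0, 0], [0, 0, 0, 0, 0, 0]]

```text
time: 24.75
tool_pos: [431.2, -156.7, 108.6]
tcp_rot: [179.6, -0.4, -178.0]
ft_force: [-0.1, -0.4, 0.9]
finger_gap: 85.3
grip_force: 0.0
```

```bash
python3 plan.py 434,-158.5,18,182
```

```text
now 24.75 [ 431.2 -156.7  108.6] [ 179.6   -0.4 -178. ]
(434.0, -158.5, 18.0, 182.0) [-0.34, -0.25, 9.06, 0.37, -0.43, -0.03]
```

Call:
play_rows:
  motion:
    - [[-0.3, -0.2, 2, 0.4, -0.4, 0], [-0.3, -0.2, 4, 0.4, -0.4, 0], [-0.3, -0.2, 4, 0.4, -0.4, 0], [-0.3, -0.2, 4, 0.4, -0.4, 0], [-0.3, -0.2, 4, 0.4, -0.4, 0]]

```text
time: 25.25
tool_pos: [434.4, -158.4, 69.3]
tcp_rot: [-179.9, 0.0, -178.0]
ft_force: [0.2, -0.4, -0.0]
finger_gap: 85.6
grip_force: 0.0
```

```bash
python3 plan.py 433.5,-158.5,18,182
```

```text
now 25.25 [ 434.4 -158.4   69.3] [-179.9    0.  -178. ]
(433.5, -158.5, 18.0, 182.0) [0.09, -0.0, 5.13, -0.06, 0.03, -0.02]
```

Call:
play_rows:
  motion:
    - [[0.1, 0, 2, 0, 0, 0], [0.1, 0, 4, 0, 0, 0], [0.1, 0, 5.1, 0, 0, 0], [0.1, 0, 5.1, 0, 0, 0], [0.1, 0, 5.1, 0, 0, 0]]

```text
time: 25.75
tool_pos: [432.7, -157.9, 17.4]
tcp_rot: [-180.0, -0.1, -178.0]
ft_force: [-0.1, 0.1, -0.9]
finger_gap: 85.4
grip_force: 0.0
```

Call:
play_rows:
  motion:
    - [[0, 0, 0, 0, 0, 0], [0, 0, 0, 0, 0, 0], [0, 0, 0, 0, 0, 0], [0, 0, 0, 0, 0, 0], [0, 0, 0, 0, 0, 0]]
  jaw: 0
  squeeze: 45

```text
time: 26.25
tool_pos: [432.7, -157.9, 17.3]
tcp_rot: [-180.0, -0.0, -178.0]
ft_force: [-1.2, 0.3, 4.5]
finger_gap: 33.6
grip_force: 44.7
```

Call:
play_rows:
  motion:
    - [[0, 0, 0, 0, 0, 0], [0, 0, 0, 0, 0, 0], [0, 0, 0, 0, 0, 0]]

```text
time: 26.55
tool_pos: [432.7, -157.9, 17.3]
tcp_rot: [-180.0, -0.0, -178.0]
ft_force: [-1.7, 0.3, 4.7]
finger_gap: 34.0
grip_force: 44.7
```

```bash
python3 plan.py 433.5,-158.5,115,182 500,-270,115,182 556,-373.5,115,182 556,-373.5,35,182
```

```text
now 26.55 [ 432.7 -157.9   17.3] [-180.   -0. -178.]
(433.5, -158.5, 115.0, 182.0) [-0.07, -0.07, -9.77, -0.02, -0.04, 0.0]
(500.0, -270.0, 115.0, 182.0) [-6.26, -11.38, -0.0, 0.0, 0.0, 0.0]
(556.0, -373.5, 115.0, 182.0) [-5.24, -10.54, -0.0, 0.0, 0.0, 0.0]
(556.0, -373.5, 35.0, 182.0) [0.0, -0.0, 8.0, 0.0, 0.0, 0.0]
```

Call:
play_rows:
  motion:
    - [[0, 0, -3, 0, 0, 0], [0, 0, -7, 0, 0, 0], [0, 0, -9.8, 0, 0, 0], [0, 0, -9.8, 0, 0, 0]]

```text
time: 26.95
tool_pos: [435.3, -159.1, 119.5]
tcp_rot: [-179.8, 0.3, -178.0]
ft_force: [1.1, -0.9, -1.4]
finger_gap: 33.8
grip_force: 45.2
```

Call:
play_rows:
  motion:
    - [[-2, -3.7, 0, 0, 0, 0], [-4, -7.4, 0, 0, 0, 0], [-6, -11, 0, 0, 0, 0], [-6.4, -11.5, 0, 0, 0, 0], [-6.4, -11.5, 0, 0, 0, 0]]

```text
time: 27.45
tool_pos: [500.0, -270.9, 113.0]
tcp_rot: [179.9, -0.2, -178.1]
ft_force: [-1.1, 1.4, -0.9]
finger_gap: 33.2
grip_force: 45.3
```

Call:
play_rows:
  motion:
    - [[-1.7, -3.4, 0, 0, 0, 0], [-3.4, -6.8, 0, 0, 0, 0], [-5, -10, 0, 0, 0, 0], [-5.2, -10.5, 0, 0, 0, 0], [-5.2, -10.5, 0, 0, 0, 0]]

```text
time: 27.95
tool_pos: [555.5, -372.9, 113.4]
tcp_rot: [179.9, -0.2, -178.0]
ft_force: [0.2, 0.5, -0.4]
finger_gap: 33.5
grip_force: 45.4
```

Call:
play_rows:
  motion:
    - [[0, 0, 0, 0, 0, 0], [0, 0, 0, 0, 0, 0], [0, 0, 0, 0, 0, 0]]

```text
time: 28.25
tool_pos: [555.8, -372.4, 114.7]
tcp_rot: [180.0, -0.1, -177.9]
ft_force: [0.7, 0.1, -0.9]
finger_gap: 33.4
grip_force: 45.4
```

```bash
python3 plan.py 556,-373.5,40,182
python3 - <<'E'
from h import *
px,K,R,t,s=wrist("w9");print(s["tool_pos"])
E
```

```text
now 28.25 [ 555.8 -372.4  114.7] [ 1.800e+02 -1.000e-01 -1.779e+02]
(556.0, -373.5, 40.0, 182.0) [-0.02, -0.11, 7.47, 0.01, -0.09, 0.05]
[ 555.82766416 -372.41543091  114.70672052]
```

View pics/w9.png

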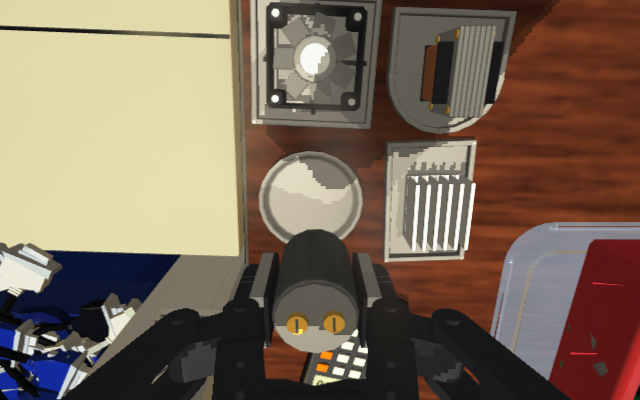

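The capacitor is held upright over the dish (311,198), and the other three parts sit in their trays.

Call:
play_rows:
  motion:
    - [[0, -0.1, 3, 0, 0, 0], [0, -0.1, 6, 0, 0, 0], [0, -0.1, 8.2, 0, 0, 0], [0, -0.1, 8.2, 0, 0, 0], [0, -0.1, 8.2, 0, 0, 0]]

```text
time: 28.8
tool_pos: [555.7, -374.1, 32.6]
tcp_rot: [180.0, -0.1, -178.0]
ft_force: [0.1, -0.8, 0.0]
finger_gap: 33.7
grip_force: 45.4
```

Call:
play_rows:
  motion:
    - [[0, 0, 0, 0, 0, 0], [0, 0, 0, 0, 0, 0], [0, 0, 0, 0, 0, 0]]

```text
time: 29.1
tool_pos: [556.8, -375.1, 34.1]
tcp_rot: [-179.9, 0.0, -178.0]
ft_force: [-0.7, 0.2, -0.8]
finger_gap: 33.5
grip_force: 45.4
```

Call:
play_rows:
  motion:
    - [[0.1, 0.1, 0.4, 0, 0, 0], [0.1, 0.1, 0.8, 0, 0, 0], [0.1, 0.1, 1.1, 0, 0, 0], [0.1, 0.1, 1.1, 0, 0, 0], [0.1, 0.1, 1.1, 0, 0, 0]]

```text
time: 29.6
tool_pos: [554.8, -373.5, 21.4]
tcp_rot: [180.0, -0.1, -178.0]
ft_force: [-1.0, 1.7, 3.5]
finger_gap: 33.4
grip_force: 45.8
```

Call:
play_rows:
  motion:
    - [[0, 0, 0.1, 0, 0, 0], [0, 0, 0.1, 0, 0, 0], [0, 0, 0.1, 0, 0, 0]]

```text
time: 29.9
tool_pos: [554.9, -373.5, 21.4]
tcp_rot: [180.0, -0.1, -178.0]
ft_force: [-4.2, 3.6, 9.9]
finger_gap: 33.9
grip_force: 46.4
```

On the floor. Release, lift, look.

Call:
play_rows:
  motion:
    - [[0, 0, -0.1, 0, 0, 0], [0, 0, -0.1, 0, 0, 0], [0, 0, -0.1, 0, 0, 0], [0, 0, -0.1, 0, 0, 0]]
  jaw: 0.7

```text
time: 30.3
tool_pos: [554.7, -373.5, 21.1]
tcp_rot: [180.0, -0.1, -178.0]
ft_force: [-0.1, 0.6, -0.9]
finger_gap: 59.4
grip_force: 0.0
```

Call:
play_rows:
  motion:
    - [[0, 0, -3, 0, 0, 0], [0, 0, -7, 0, 0, 0], [0, 0, -11, 0, 0, 0], [0, 0, -15, 0, 0, 0], [0, 0, -18, 0, 0, 0]]

```text
time: 30.8
tool_pos: [555.7, -374.0, 204.7]
tcp_rot: [-179.9, 0.0, -178.0]
ft_force: [0.8, -0.3, 0.7]
finger_gap: 59.8
grip_force: 0.0
```

Call:
play_rows:
  motion:
    - [[4, 2, 0, 0, 0, 0], [8, 4, 0, 0, 0, 0], [8, 4, 0, 0, 0, 0], [8, 4, 0, 0, 0, 0], [8, 4, 0, 0, 0, 0]]

```text
time: 31.3
tool_pos: [474.7, -337.0, 202.4]
tcp_rot: [-179.9, 0.0, -178.0]
ft_force: [0.7, -0.4, 0.7]
finger_gap: 60.2
grip_force: 0.0
```

Run:
```python
from h import *
px,K,R,t,s=wrist("w10");print(s["tool_pos"],proj(np.array([[332,-154,20.],[556,-373.5,4]]),K,R,t))
```

```text
[ 474.71144036 -337.03195918  202.38229235] [[538.60154908  15.95001447]
 [277.78642902 241.54901177]]
```

View pics/w10.png

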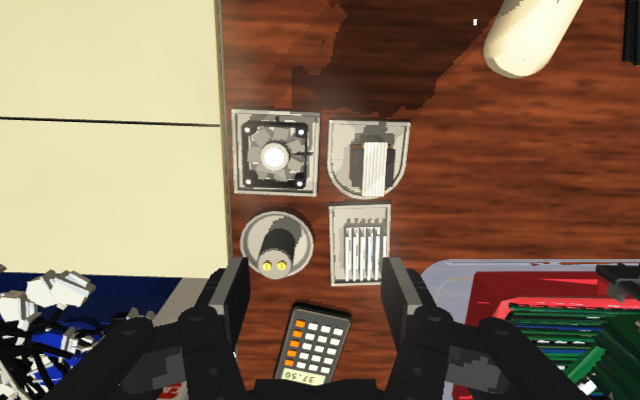

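All four parts stand in their trays: fan (275,156), transformer (370,165), heat sink (365,250), capacitor (277,245). The mouse is where it was (535,20), and the gripper is clear of everything.

```bash
python3 -c "
from bench import job; print(job.hand_in())"
```

```text
the job is handed in; nothing more can be done
None
```

The job is handed in at about 31 s: the fan, heat sink, transformer and capacitor were placed in that order and stood in their trays in the last picture. The mouse was left untouched; the hand-in returned no verdict.

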